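Seat the culture plate in the colony counter

TASK

Set the pink culture plate up for counting: with the fingertips, push it across the deck of the colony counter until it goes over the rim of the round stage, drops in and lies flat in the recess, without gripping it or picking it up; then press the green start key all the way down and let it come back up. Leave the amber plate, the white key and everything else on the bench alone.

Things in the scene. Friction and masses are not known exactly. Their poses are not given: they have to be found in the camera images.
- pink_plate: loose closed 60 mm culture plate (Petri dish), clear plastic with bright pink agar and pale colony dots: a disc 60 mm in diameter and 15 mm tall, about 40 g. It lies flat on the counter's deck, to the left or the right of the round stage. Origin: centre of its underside; z up.
- amber_plate: a second plate of exactly the same shape (60 mm by 15 mm) with amber-yellow agar, lying loose on the deck on the other side of the stage, waiting its turn; to be left alone. Origin: centre of its underside.
- counter: colony counter, fixed: low white instrument, level grey deck 60 mm above the bench, 280 mm wide (its y, left) by 200 mm deep (its x, away from the keys), open at left and right. Origin: at bench height under the centre of the round stage and deck. Behind the deck (x 100 to 122 mm) a rail, 76 mm high with its pen; in front (x -100 to -164 mm) a black panel sloping 14 degrees, two keys on its right.
- stage (a point): floor centre of the round stage, a recess in mid-deck, 64 mm across, 6 mm deep (floor 54 mm above the bench), plain wall, white floor, black ring round it flush with the deck. A seated plate has 2 mm play all round and stands 9 mm above the deck. Pushed over it, a plate stays level until about 11 mm from centred, then its leading edge dips; pushed on to centre it drops in. Axes as the counter's.
- start_key (a joint): travel of the green start key, a round spring key on the right of the key panel: 0 up, 0.005 m fully down; about 1.4 N starts it and 4.5 N holds it fully down. It counts as pressed beyond 0.0038 m and springs back by itself.
- start_key_top (a point): centre of the top face of the green start key (24 mm across, standing 7 mm out of the panel, moving along the panel's normal, which leans 14 degrees from vertical towards the front edge of the counter). It moves with the key.
- clear_key (a joint): travel of the white clear key: 0 up, 0.005 m fully down. It would wipe the count: not to be pressed.
- clear_key_top (a point): centre of the top face of the white clear key (18 mm across, 7 mm out of the panel), 60 mm to the left of the green key.
- plate_stack: loose stack of four plates, 60 mm across and 61 mm tall, on the bench. Origin: centre of its underside.
- red_rack: orange rack of red-capped tubes, 90 by 152 by 108 mm tall, loose on the bench. Origin: centre of its underside.
- green_rack: orange rack of green-capped tubes, 70 by 131 by 108 mm tall, loose on the bench. Origin: centre of its underside.
- scanner: black hand-held barcode scanner lying on its side on the bench, about 110 by 170 by 40 mm. Origin: on the bench under its middle.
- marker: white and blue marker pen lying on the bench, 135 mm long along its x, 13 mm thick. Origin: under its middle.
- spray: white disinfectant bottle with a red cap, 64 mm across, 170 mm tall, standing on the bench. Origin: centre of its underside.
Things that resemble listed ones, but are neither listed nor needed, are in the scene too. What is shaped like the pink_plate but blue or turquoise is not meant.

How it is judged (in metres and radians):
On the way, in this order (a step that is already met when the one before it is completed fails the run):
1. the pink plate has dropped into the stage recess and lies flat on its floor (horizontal distance between pink_plate and stage below 0.0035 m and z of pink_plate in the frame of stage below 0.0018 m and angle between the z axis of pink_plate and the z axis of stage, either way round below 0.04 rad), for 0.2 s.
2. the green start key is pressed down, the plate seated (all of step 1 and value of joint start_key above 0.0038 m), for 0.05 s.
At the end, for the whole second after the job is handed in: the pink plate lies at rest in the recess, within 3.5 mm of its centre, on its floor (within 1.8 mm) and flat (within 0.04 rad), the start key is up again after having been pressed beyond 3.8 mm, the amber plate lies within 10 mm and all other loose things within 20 mm of where they began (all of step 1 and linear speed of pink_plate below 0.01 m/s and value of joint each of start_key, clear_key below 0.001 m and distance of amber_plate from where it was at the start of the episode below 0.01 m and distance of each of plate_stack, red_rack, green_rack, scanner, marker, spray from where it was at the start of the episode below 0.02 m); the robot touches nothing.
It fails at once if the pink plate is gripped between the fingers, or lifted more than 5 mm above the deck (z of pink_plate in the frame of stage above 0.011 m or (horizontal distance between the grasp point and pink_plate below 0.006 m and z of the grasp point in the frame of pink_plate below 0.028 m and contact force between the fingers and pink_plate above 0.5 N)).
It fails at once if the pink plate falls off the deck or is tipped over (z of pink_plate in the frame of stage below -0.01 m or angle between the z axis of pink_plate and the z axis of stage, either way round above 0.5 rad).
It fails at once if the start key is pressed before the plate is in the stage (value of joint start_key above 0.0038 m and horizontal distance between pink_plate and stage above 0.006 m).
It fails at once if the white clear key is pressed (value of joint clear_key above 0.0025 m).
It fails at once if the amber plate is moved more than 10 mm, or another loose thing on the bench more than 20 mm (distance of amber_plate from where it was at the start of the episode above 0.01 m or distance of any of plate_stack, red_rack, green_rack, scanner, marker, spray from where it was at the start of the episode above 0.02 m).
It also fails if it takes over 45 s, if anything falls off the work surface, if the arm or the gripper's body presses on something with over 40 N, if the wrist force passes 120 N, or if a joint passes its speed limit or range.

ROBOT

A 7-joint arm with a two-finger parallel gripper is mounted at the origin on the work surface. World frame = base frame: x ahead of the robot, y to its left, z up, the work surface at z = 0. Lengths are in mm, angles in rad, forces in N, time in s.
With the tool pointing down it reaches from about 400 to 875 mm from the base axis. Payload 4.4 kg.
Tool frame: the origin (TCP) lies at the very end of the fingers, on their centre line; the grasp point (between the pads) lies 19 mm behind it; z points along the fingers, y is the line along which they close (so a half turn about z gives the same grasp; the last joint's range is limited). The gripper opens to 85 mm and grips with 20 to 120 N. Pads are 22 mm wide; open, the fingers measure 114 mm over their backs; the gripper's body (76 mm by 85 mm) begins 54 mm behind the grasp point. The pads swing forward as they close: fully open they stand 13 mm farther back than shut.
Start: joints at [-1.366, 0.628, 0.038, 1.517, -0.027, 0.996, -0.02], TCP at [173.852, 626.333, 231.313] pointing down, gripper open.
Joint ranges: [-3.06, 3.06], [-0.37, 2.12], [-1.25, 1.32], [0.18, 2.47], [-1.1, 4.24], [0.23, 1.98], [-2.94, 2.94]. Speed limits (rad/s): [2.57, 2.57, 3.14, 3.14, 3.14, 3.14, 3.14].

INTERFACE

Orientations are given as a rotation vector (axis times angle).
In Python, from rig import r gives the robot as it stands. The module is installed in compiled form; this text tells all that it offers.
- The arm moves only by the tool jog_arm, never from a script. Its argument "increments" is a list of rows, each a list of 5 numbers: the shift along the tool's x, y, z in cm, then the turn about the tool's z in degrees, then the closure, from 0 (fully open) to 1 (shut). A call has 1 to 12 rows; each row is the pose to reach, as a shift and turn from the pose commanded when the call began, along the tool's axes at that moment; what a row does not reach only later rows make up. A row lasts 1/12 s, in which the tool goes at most 41.7 mm and 7.16 degrees, less where a joint would pass 70% of its speed; a pose out of reach is approached as far as the arm can. A call with a gripper value outside its range is refused whole. The fingers move at their own pace and stop on an object; "newtons" is the grip in N (left out, the last holds). Time passes only in rows, so rows that repeat a pose let the fingers close. It gives the time, the measured TCP pose, the force, the opening and the grip force at its end, in the units of the state.
- r.state(): the state, without advancing time (a new reading comes with each control period).
- r.get_image(name): name is "scene" or "side" or "wrist"; returns (picture, depth): 384x512x3 uint8, red, green, blue; 384x512 float32, mm along the optical axis (not along the pixel's ray), 0 where there is no reading.
- r.camera_params(name): a dict with "mtx" (3x3 intrinsics, pixels), "eye" and "orientation" of the camera in the world; the wrist camera has in their place "T_tool_cam" (4x4, takes a point from camera to tool coordinates, whose origin is the TCP and whose axes are the flange's). Camera axes: x right, y down, z forward; pixel columns grow to the right and rows downward; lengths in mm; the calibration is good to about 2 mm. The wrist camera is an equidistant fisheye: a pixel r from the principal point sees the ray r / f radians off the axis. A picture is of the moment at which its call begins: read the wrist's pose just before it. camera_params takes no time and is no camera call.
- r.close_job(): hands the job in; it is judged then, once.
Trained networks look in the newest picture that a camera, given by its name, has taken for a name from the list of things; names that differ only in an ending like _2 or _b are one class to them, and where a whole thing is asked for, a point or a joint stands for the part that bears it (a point fixed in the world has none). Each returns a list of dicts, best first, with "score" (0 to 1); they miss things now and then, are a little off and sometimes report something else, mostly with a low value. They report only what shows in the picture. A call takes as long as a camera call. They do not tell look-alikes from the thing itself.
- r.silhouettes(camera, target): "region" (384x512 bool, what is visible of it) and "uv" ([column, row] in pixels, amid what is visible of it).
- r.mark_of(camera, target): "uv" ([column, row] in pixels: a listed point, or the origin of a listed thing).
The state is a dict: "clock": time; "qpos": joint angles; "joint_velocities": joint speeds; "effort": joint torques, N m; "ee_pos": TCP position; "eef_rot": TCP orientation; "wrist_force": force on the tool from outside, world axes, zero at the start; "ft_torque": the same for the moment, N m; "opening": finger opening in mm; "finger_force": force on a finger pad.
Only numpy, scipy, OpenCV 4.12 (cv2) and the standard library are available. Lean on these libraries where they do the work, as an engineer would, in place of code of your own. Each camera call takes 0.05 s, during which the arm holds its last target. There are 200 camera calls.

## Working session

There is one attempt and no reset: what is moved stays moved. The work goes in short steps, Python scripts to look and compute and a tool call to move; the robot and the scene stay as the last step left them, time stands still between calls to the robot, and variables do not carry over. Pictures are saved under pics/ and viewed, at most 10 in all, crops included, and the job is handed in when it is done.

Besides the shell and the picture viewer there is one more tool, called after "Request:" by a JSON object that holds its "fn" and its "kwargs". jog_arm: Moves the arm, as the interface text tells. Its arguments: {"type":"object","properties":{"increments":{"type":"array"},"newtons":{"type":"number"}},"required":["increments"]}

```bash
mkdir -p pics; cat > h.py <<'E'
import numpy as np, cv2
from rig import r
from scipy.spatial.transform import Rotation as R
def cam(n):
    p=r.camera_params(n); o=np.array(p["orientation"],float)
    M=o if o.shape==(3,3) else R.from_rotvec(o).as_matrix()
    return np.array(p["mtx"]),np.array(p["eye"],float),M
def onz(n,uv,z):
    K,e,M=cam(n); d=M@np.linalg.inv(K)@np.array([uv[0],uv[1],1.]); return e+d*(z-e[2])/d[2]
def cloud(n,depth):
    K,e,M=cam(n); v,u=np.mgrid[:384,:512]
    P=np.stack([(u-K[0,2])/K[0,0]*depth,(v-K[1,2])/K[1,1]*depth,depth],-1)
    return P@M.T+e
E
cat > a.py <<'E'
from h import *
np.set_printoptions(precision=1,suppress=True)
ims=[]
for n in ["scene","side"]:
    print(n,r.camera_params(n)["eye"],r.camera_params(n)["orientation"])
    im,d=r.get_image(n); ims.append(im); np.savez(n,im=im,d=d)
    C=cloud(n,d)
    for t in ["pink_plate","amber_plate","start_key_top","clear_key_top","stage","counter"]:
        for q in r.mark_of(n,t)[:3]:
            u,v=np.round(q["uv"]).astype(int); print(n,t,q["uv"],round(q["score"],2),C[min(v,383),min(u,511)])
cv2.imwrite("pics/scene.png",cv2.cvtColor(cv2.resize(ims[0],(768,576)),cv2.COLOR_RGB2BGR))
cv2.imwrite("pics/side.png",cv2.cvtColor(cv2.resize(ims[1],(768,576)),cv2.COLOR_RGB2BGR))
print(r.state()["eef_rot"],r.state()["clock"])
E
python3 a.py
```

```text
scene [1221.1 -332.4  701.8] [-2.  -1.3  0.6]
scene pink_plate [351.6, 194.7] 0.81 [616.4 225.5  14.7]
scene pink_plate [380.9, 219.6] 0.64 [729.4 237.2  15.8]
scene pink_plate [283.7, 198.1] 0.64 [589.1  23.4  52.4]
scene amber_plate [258.9, 202.8] 0.72 [599.9 -53.3  71.7]
scene start_key_top [230.7, 173.5] 0.51 [446.7 -71.6  58.7]
scene clear_key_top [312.6, 142.2] 0.65 [317.3 275.2  -2. ]
scene clear_key_top [249.7, 168.9] 0.6 [443.4 -12.5  56.3]
scene stage [280.4, 197.1] 0.88 [582.4  14.9  53.4]
scene counter [278.1, 214.9] 0.98 [644.6 -21.5  57.7]
side [ 395.6  770.8 1068.6] [-0.2  2.9 -1. ]
side pink_plate [211.2, 211.4] 0.88 [599.1  71.8  76.4]
side pink_plate [234.7, 283.0] 0.82 [499.2 264.1  18. ]
side pink_plate [158.2, 275.5] 0.77 [717.3 270.2  15.6]
side amber_plate [222.8, 180.5] 0.49 [584.7 -54.5  73.4]
side start_key_top [206.6, 214.1] 0.68 [608.8  84.4  76.8]
side start_key_top [244.5, 339.5] 0.52 [448.2 446.4 108.3]
side start_key_top [266.4, 181.7] 0.44 [449.3 -73.4  62.1]
side clear_key_top [265.2, 202.3] 0.42 [444.5  -0.6  52.5]
side stage [202.2, 127.4] 0.31 [ 713.6 -334.7   29.5]
side counter [219.0, 210.1] 0.9 [578.7  55.3  62.7]
side counter [161.2, 322.7] 0.46 [655.5 424.2  84.3]
[-0.4 -3.1  0. ] 0.7
```

```bash
sleep 1; ls pics
```

```text
scene.png
side.png
```

View pics/scene.png

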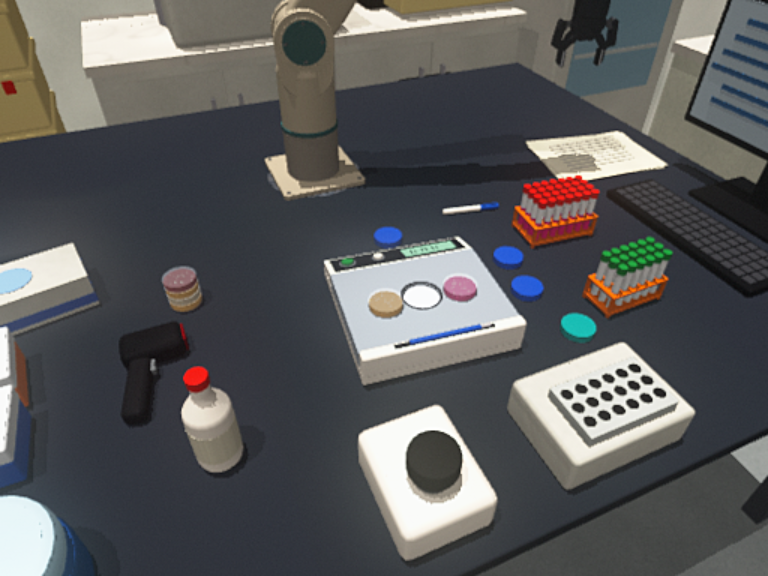

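View pics/side.png

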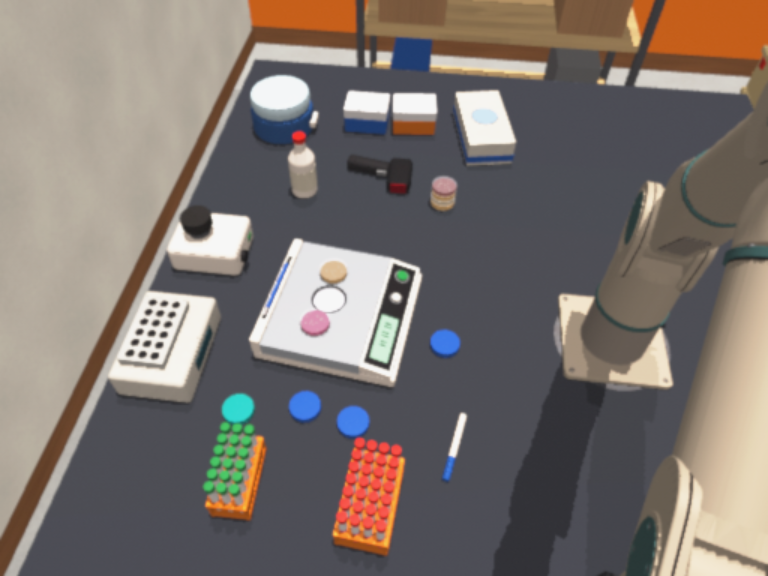

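Scene (768 px frame): the pink plate is at (460,288), left of the stage at (421,295); amber is at (386,303). In the side view pink is at (315,322), the stage at (329,299) and the green key at (402,276).

Look-alikes of the pink plate:
- Blue discs in the scene view: (388,236), (508,257), (527,287)
- Turquoise disc: (578,327)
- Pink-topped plate stack: (180,285)

The target is the pink disc on the deck. Next I'll measure by colour and depth, with one close crop.

```bash
cat > b.py <<'E'
from h import *
np.set_printoptions(precision=1,suppress=True)
for n in ["scene","side"]:
    z=np.load(n+".npz"); im,d=z["im"],z["d"]; C=cloud(n,d); hsv=cv2.cvtColor(im,cv2.COLOR_RGB2HSV)
    H,S,V=[hsv[...,i].astype(int) for i in range(3)]
    box=(C[...,0]>400)&(C[...,0]<720)&(C[...,1]>-130)&(C[...,1]<200)&(C[...,2]>35)&(C[...,2]<100)
    def fit(nm,m,ztop):
        m=m.astype(np.uint8); k,l,st,c=cv2.connectedComponentsWithStats(m)
        i=1+np.argmax(st[1:,4]); cs,_=cv2.findContours((l==i).astype(np.uint8),cv2.RETR_EXTERNAL,cv2.CHAIN_APPROX_NONE)
        pts=np.array([onz(n,p,ztop)[:2] for p in cs[0][:,0]],np.float32)
        (x,y),rad=cv2.minEnclosingCircle(pts); P=C[l==i]
        print(n,nm,"uv",c[i],"area",st[i,4],"circ",x,y,rad,"ray@z",onz(n,c[i],ztop),"cloud med",np.median(P,0))
    fit("pink",box&((H>150)&(H<178))&(S>60),72)
    fit("amber",box&(H>8)&(H<25)&(S>50),72)
    fit("green",box&(H>45)&(H<85)&(S>120),60)
    fit("stagefloor",box&(S<25)&(V>225)&(abs(C[...,0]-590)<60)&(C[...,2]<58),54)
    b=box&(H>100)&(H<125)&(S>120); P=C[b&(C[...,0]>620)]; print("pen",len(P),np.polyfit(P[:,1],P[:,0],1) if len(P)>5 else 0)
    blk=(np.sqrt((C[...,0]-590)**2+(C[...,1]-15)**2)<50)&(V<80)&(C[...,2]>45)
    P=np.array([onz(n,(u,v),60)[:2] for v,u in np.argwhere(blk)],np.float32); 
    if len(P)>5: print("ring",len(P),cv2.fitEllipse(P),cv2.minEnclosingCircle(P))
    dk=box&(abs(C[...,2]-60)<6)&(S<60); print("deckz",np.median(C[dk][:,2]))
    hi=(C[...,2]>52)&(C[...,2]<95)&(C[...,0]>400)&(C[...,0]<740)&(C[...,1]>-170)&(C[...,1]<220)
    P=C[hi][:,:2].astype(np.float32); print("rect",cv2.minAreaRect(P))
z=np.load("side.npz")["im"][150:260,160:290]
cv2.imwrite("pics/crop.png",cv2.cvtColor(cv2.resize(z,None,fx=5,fy=5,interpolation=cv2.INTER_CUBIC),cv2.COLOR_RGB2BGR))
print(R.from_rotvec(r.state()["eef_rot"]).as_matrix(),r.camera_params("wrist"))
E
python3 b.py
```

```text
scene pink uv [306.3 192.3] area 270 circ 610.3460083007812 76.51299285888672 31.622364044189453 ray@z [611.2  75.8  72. ] cloud med [612.2  75.1  73.4]
scene amber uv [256.7 202.7] area 310 circ 595.4154663085938 -58.320919036865234 31.870140075683594 ray@z [596.9 -58.2  72. ] cloud med [598.5 -58.8  73.5]
scene green uv [231.1 173.6] area 24 circ 446.0588073730469 -71.30918884277344 10.568673133850098 ray@z [446.7 -71.2  60. ] cloud med [444.9 -70.3  58.1]
scene stagefloor uv [280.6 197.5] area 265 circ 586.5491943359375 14.31263542175293 30.61638069152832 ray@z [585.4  15.1  54. ] cloud med [584.7  15.3  53.2]
pen 151 [  0.1 698.1]
ring 22 ((587.2460327148438, 14.65546989440918), (66.41704559326172, 68.41808319091797), 102.62258911132812) ((586.05517578125, 14.897254943847656), 34.95753479003906)
deckz 58.92906046315386
rect ((579.53369140625, 13.894577026367188), (280.89581298828125, 267.30743408203125), 83.39142608642578)
side pink uv [209.7 215.1] area 239 circ 601.5464477539062 83.27142333984375 29.598407745361328 ray@z [600.9  84.   72. ] cloud med [600.1  86.6  75.2]
side am
[... 236 characters left out ...]
965332 ray@z [443.2 -70.7  60. ] cloud med [442.9 -70.4  59.6]
side stagefloor uv [218.7 199.7] area 222 circ 588.3196411132812 10.218120574951172 30.7812442779541 ray@z [588.2  10.3  54. ] cloud med [588.4  10.3  54.9]
pen 44 [  0.1 695.9]
deckz 60.14982691852788
rect ((572.67578125, 15.604705810546875), (285.4835205078125, 273.56243896484375), 84.0167007446289)
[[-1.   0.3 -0. ]
 [ 0.3  1.  -0. ]
 [ 0.  -0.  -1. ]] {'mtx': array([[297.3,   0. , 255.2],
       [  0. , 297.3, 198.4],
       [  0. ,   0. ,   1. ]]), 'T_tool_cam': array([[   0. ,   -1. ,   -0.3,   72.7],
       [   1. ,    0. ,    0. ,    0.9],
       [   0. ,   -0.3,    1. , -142.5],
       [   0. ,    0. ,    0. ,    1. ]])}
```

```bash
sleep 4; ls -l pics
```

```text
total 1252
-rw-r--r-- 1 agent agent 277853 Dec  3 07:18 crop.png
-rw-r--r-- 1 agent agent 552428 Dec  3 07:17 scene.png
-rw-r--r-- 1 agent agent 448192 Dec  3 07:17 side.png
```

View pics/crop.png

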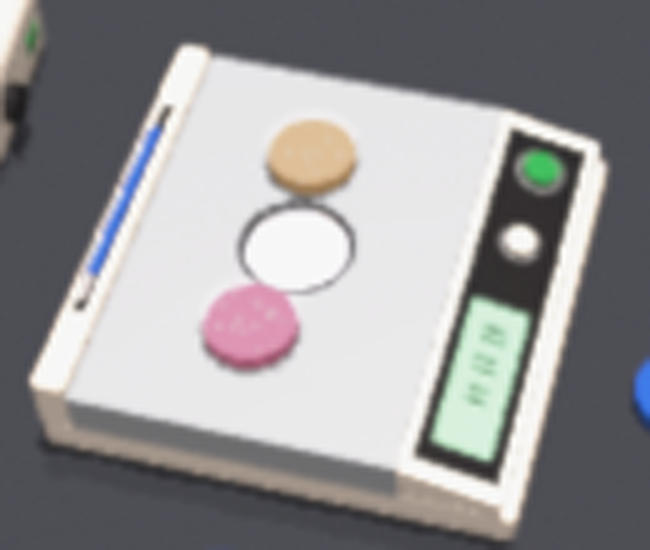

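```bash
cat >> h.py <<'E'
def to(x,y,z,dirdeg=None,s=None):
    "shift (tool axes, cm) and turn (deg) to bring TCP to x,y,z with tool x at world angle dirdeg"
    s=s or r.state(); M=R.from_rotvec(s["eef_rot"]).as_matrix()
    t=M.T@(np.array([x,y,z])-s["ee_pos"])/10
    a=np.degrees(np.arctan2(M[1,0],M[0,0])); turn=0 if dirdeg is None else -((dirdeg-a+180)%360-180)
    print("to",np.round(t,2),"turn",round(turn,1),"now",np.round(s["ee_pos"],1),"toolx at",round(a,1),"tilt",np.round(M[:,2],3))
E
python3 -c "
from h import *
to(617,125,200,76.4)"
```

```text
to [-56.11 -36.45   3.13] turn 88.1 now [173.8 626.3 231.3] toolx at 164.5 tilt [-0. -0. -1.]
```

The crop shows the pink plate at (250,325) on the deck, just left of the white recess at (298,248). That's the right one, so I'll go above it.

Request:
{"fn": "jog_arm", "kwargs": {"increments": [[-56.1,-36.4,3.1,88,0.53],[-56.1,-36.4,3.1,88,0.53],[-56.1,-36.4,3.1,88,0.53],[-56.1,-36.4,3.1,88,0.53],[-56.1,-36.4,3.1,88,0.53],[-56.1,-36.4,3.1,88,0.53],[-56.1,-36.4,3.1,88,0.53],[-56.1,-36.4,3.1,88,0.53],[-56.1,-36.4,3.1,88,0.53],[-56.1,-36.4,3.1,88,0.53],[-56.1,-36.4,3.1,88,0.53],[-56.1,-36.4,3.1,88,0.53]]}}

```text
clock: 1.7
ee_pos: [506.0, 250.8, 208.4]
eef_rot: [-2.438, -1.981, -0.001]
wrist_force: [-0.0, 0.1, 0.4]
opening: 40.3
finger_force: 0.0
```

```bash
python3 -c "
from h import *
to(617,125,200,76.4); print(r.state()['opening'],r.state()['clock'])"
```

```text
to [-10.05  13.44   0.84] turn 1.8 now [506.  250.8 208.4] toolx at 78.2 tilt [ 0.     0.001 -1.   ]
40.27314570230465 1.7
```

Request:
{"fn": "jog_arm", "kwargs": {"increments": [[-10,13.4,0.8,1.8,0.53],[-10,13.4,0.8,1.8,0.53],[-10,13.4,0.8,1.8,0.53],[-10,13.4,0.8,1.8,0.53],[-10,13.4,0.8,1.8,0.53],[-10,13.4,0.8,1.8,0.53],[-10,13.4,0.8,1.8,0.53]]}}

```text
clock: 2.28
ee_pos: [616.0, 128.0, 199.8]
eef_rot: [-2.463, -1.949, 0.0]
wrist_force: [0.0, 0.3, -0.1]
opening: 40.2
finger_force: 0.0
```

```bash
cat >> h.py <<'E'
def wray(uv,z,s,p=None):
    p=p or r.camera_params("wrist"); K=p["mtx"]; T=np.array(p["T_tool_cam"])
    a=np.array([(uv[0]-K[0,2]),(uv[1]-K[1,2])]); rr=np.hypot(*a); th=rr/K[0,0]
    d=np.array([*(a/max(rr,1e-9)*np.sin(th)),np.cos(th)])
    M=R.from_rotvec(s["eef_rot"]).as_matrix(); e=M@T[:3,3]+s["ee_pos"]; d=M@T[:3,:3]@d
    return e+d*(z-e[2])/d[2]
def circ(P):
    A=np.c_[2*P,np.ones(len(P))]; c=np.linalg.lstsq(A,(P**2).sum(1),rcond=None)[0]
    return np.round([c[0],c[1],np.sqrt(c[2]+c[0]**2+c[1]**2)],1)
def look(name):
    s=r.state(); im,d=r.get_image("wrist"); np.savez(name,im=im,d=d)
    cv2.imwrite(f"pics/{name}.png",cv2.cvtColor(im,cv2.COLOR_RGB2BGR))
    hsv=cv2.cvtColor(im,cv2.COLOR_RGB2HSV); H,S,V=[hsv[...,i].astype(int) for i in range(3)]
    for nm,m,zs in [("pink",(H>150)&(H<178)&(S>50),(60,66,72)),("amber",(H>8)&(H<25)&(S>50),(66,72)),("green",(H>45)&(H<85)&(S>120),(56,60)),("floor",(S<25)&(V>225),(54,))]:
        k,l,st,c=cv2.connectedComponentsWithStats(m.astype(np.uint8))
        for i in (1+np.argsort(-st[1:,4]))[:3]:
            if st[i,4]<150: continue
            cs,_=cv2.findContours((l==i).astype(np.uint8),cv2.RETR_EXTERNAL,cv2.CHAIN_APPROX_NONE)
            print(nm,np.round(c[i]),st[i,4],*[(z,circ(cv2.convexHull(np.array([wray(q,z,s)[:2] for q in cs[0][:,0]],np.float32))[:,0])) for z in zs])
    return s
E
python3 -c "
from h import *
s=look('w1'); to(617,125,200,76.4)"
```

```text
pink [253. 235.] 2246 (60, array([602.3,  78.2,  29.6])) (66, array([602.9,  80.8,  29. ])) (72, array([603.6,  83.4,  28.4]))
amber [84. 39.] 2032 (66, array([470.7, 331.7,  50.3])) (72, array([474.3, 328.9,  49.2]))
amber [267. 325.] 598 (66, array([591.2, -46.8,  24.5])) (72, array([592.1, -41.5,  23.9]))
amber [ 15. 330.] 407 (66, array([142.4,  -8.5,  61.2])) (72, array([153. ,  -3.9,  59.9]))
floor [464. 118.] 7553 (54, array([906.4, 148.6, 117.7]))Traceback (most recent call last):
  File "<string>", line 3, in <module>
    s=look('w1'); to(617,125,200,76.4)
  File "h.py", line 38, in look
    print(nm,np.round(c[i]),st[i,4],*[(z,circ(cv2.convexHull(np.array([wray(q,z,s)[:2] for q in cs[0][:,0]],np.float32))[:,0])) for z in zs])
                                                                       ~~~~^^^^^^^
  File "h.py", line 21, in wray
    p=p or r.camera_params("wrist"); K=p["mtx"]; T=np.array(p["T_tool_cam"])
           ~~~~~~~~~~~~~~~^^^^^^^^^
ValueError: time passes only in moves, steps and waits
```

View pics/w1.png

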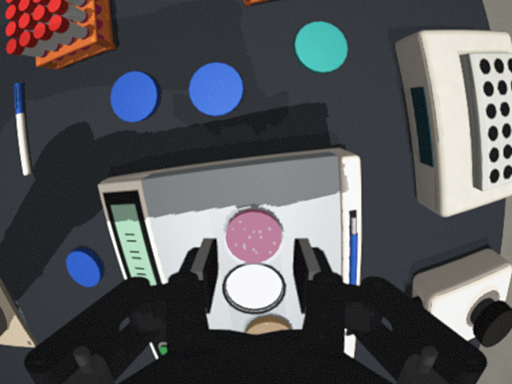

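The wrist view shows pink at (253,235), the stage at (254,287) between the fingertips, and amber behind it at (267,325). Now I'll fit the stage ring from the saved frame.

```bash
cat > c.py <<'E'
from h import *
p=r.camera_params("wrist"); s=r.state(); z=np.load("w1.npz"); im=z["im"]
g=im.min(2); m=np.zeros_like(g); m[255:322,215:295]=1
w=((g>235)&(m>0)).astype(np.uint8)
k,l,st,c=cv2.connectedComponentsWithStats(w); i=l[287,254]; print(st[i],c[i])
cs,_=cv2.findContours((l==i).astype(np.uint8),cv2.RETR_EXTERNAL,cv2.CHAIN_APPROX_NONE)
P=np.array([[*wray(q,54,s,p)[:2]] for q in cs[0][:,0]]); print("floor@54",circ(P)); 
P=np.array([[*wray(q,60,s,p)[:2]] for q in cs[0][:,0]]); print("floor@60",circ(P)); 
bl=np.argwhere((g<70)&(m>0)); Q=np.array([wray((u,v),60,s,p)[:2] for v,u in bl]); 
c0=circ(P)[:2]; Q=Q[abs(np.hypot(*(Q-c0).T)-34)<6]; print("ring",len(Q),circ(Q))
E
python3 c.py
```

```text
[ 227  265   54   43 1810] [253.61712707 285.98121547]
floor@54 [586.9  14.2  29.8]
floor@60 [587.8  18.1  29.2]
ring 193 [587.1  15.3  34.4]
```

```bash
python3 -c "
from h import *
to(613.7,125.1,80,76.4)"
```

```text
to [-0.45 -0.07 11.99] turn 0.4 now [615.5 129.1 199.9] toolx at 76.8 tilt [-0.001  0.001 -1.   ]
```

Request:
{"fn": "jog_arm", "kwargs": {"increments": [[-0.4,0,3,0.4,0.53],[-0.4,0,6,0.4,0.53],[-0.4,0,9,0.4,0.53],[-0.4,0,11,0.4,0.53],[-0.4,0,12,0.4,0.53],[-0.4,0,12,0.4,0.53],[-0.4,0,12,0.4,0.53]]}}

```text
clock: 2.92
ee_pos: [615.3, 124.9, 80.6]
eef_rot: [-2.468, -1.943, -0.001]
wrist_force: [0.9, -0.1, 1.3]
opening: 40.5
finger_force: 0.0
```

```bash
python3 -c "
from h import *
to(613.7,125.1,64.5,76.4); print(r.state()['wrist_force'])"
```

```text
to [-0.02 -0.16  1.61] turn 0.0 now [615.3 124.9  80.6] toolx at 76.4 tilt [ 0.  0. -1.]
[ 0.85755308 -0.13739931  1.2740994 ]
```

Request:
{"fn": "jog_arm", "kwargs": {"increments": [[0,-0.16,0.8,0,0.53],[0,-0.16,1.4,0,0.53],[0,-0.16,1.6,0,0.53],[0,-0.16,1.6,0,0.53],[0,-0.16,1.6,0,0.53]]}}

```text
clock: 3.33
ee_pos: [614.0, 124.1, 64.3]
eef_rot: [2.47, 1.941, 0.0]
wrist_force: [0.4, -1.0, 0.8]
opening: 40.2
finger_force: 0.0
```

```bash
python3 -c "
from h import *
s=r.state();to(613.7,125.1,64.5,76.4); print(s['wrist_force'])
p=np.array(s['ee_pos'])[:2]-[587.1,15.3]; u=np.array([.2355,.972]); print('t',p@u,'lat',p@[.972,-.2355])"
```

```text
to [ 0.09 -0.05 -0.02] turn -0.1 now [614.  124.1  64.3] toolx at 76.3 tilt [ 0.  0. -1.]
[ 0.3761889  -1.0051159   0.81918755]
t 112.07050156590816 lat 0.4890434123087655
```

Request:
{"fn": "jog_arm", "kwargs": {"increments": [[-0.5,-0.05,0,0,0.53],[-1.0,-0.05,0,0,0.53],[-1.5,-0.05,0,0,0.53],[-1.9,-0.05,0,0,0.53],[-2.3,-0.05,0,0,0.53],[-2.7,-0.05,0,0,0.53],[-3.1,-0.05,0,0,0.53],[-3.5,-0.05,0,0,0.53],[-3.9,-0.05,0,0,0.53],[-4.3,-0.05,0,0,0.53],[-4.7,-0.05,0,0,0.53],[-5.0,-0.05,0,0,0.53]]}}

```text
clock: 4.33
ee_pos: [601.4, 75.1, 64.1]
eef_rot: [2.47, 1.941, -0.0]
wrist_force: [-0.2, 0.0, 0.5]
opening: 40.2
finger_force: 0.2
```

```bash
cat > d.py <<'E'
from h import *
import sys
n=sys.argv[1]
s=r.state(); p=np.array(s['ee_pos'])[:2]-[587.1,15.3]; u=np.array([.2355,.972]); print('t',p@u,'lat',p@[.972,-.2355],'z',s['ee_pos'][2],'F',s['wrist_force'],s['opening'],s['clock'])
a=[]
for c in ["scene","side"]:
    im,d=r.get_image(c); np.savez(c+n,im=im,d=d)
    hsv=cv2.cvtColor(im,cv2.COLOR_RGB2HSV); H,S,V=[hsv[...,i].astype(int) for i in range(3)]; C=cloud(c,d)
    m=(H>150)&(H<178)&(S>50)&(abs(C[...,0]-600)<60)&(abs(C[...,1]-45)<90)&(C[...,2]>45)
    k,l,st,cc=cv2.connectedComponentsWithStats(m.astype(np.uint8)); i=1+np.argmax(st[1:,4]); print(c,cc[i],st[i,4],"z66",onz(c,cc[i],66)[:2],"z60",onz(c,cc[i],60)[:2],"cloudz",np.median(C[l==i][:,2]))
    a.append(cv2.resize(im[140:240,170:330] if c=="side" else im[140:240,210:370],None,fx=4,fy=4,interpolation=cv2.INTER_CUBIC)[:, :400 if c=="side" else 400])
s=r.state(); im,d=r.get_image("wrist"); np.savez("wr"+n,im=im)
a.append(im[200:300,205:305].repeat(4,0).repeat(4,1))
cv2.imwrite(f"pics/d{n}.png",cv2.cvtColor(cv2.resize(np.hstack(a),(800,267)),cv2.COLOR_RGB2BGR))
E
python3 d.py 1
```

```text
t 61.47843233952121 lat -0.16916719332117144 z 64.14000980090236 F [-0.22075922  0.01173019  0.49090743] 40.17030009289327 4.3333
scene [292.41638225 193.69283276] 293 z66 [595.95812791  43.6659672 ] z60 [590.05864992  47.21501412] cloudz 73.3270875096166
side [210.14606742 207.52808989] 89 z66 [606.26330773  52.08979541] z60 [607.52404312  47.78875722] cloudz 75.6674645179097
```

View pics/d1.png

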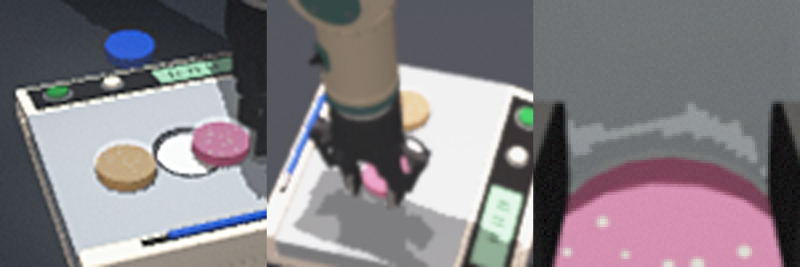

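The plate is cradled symmetrically between the fingertips (scene panel (222,143)) and on line with the stage. I'll keep pushing, slowly.

Request:
{"fn": "jog_arm", "kwargs": {"increments": [[-0.3,0,0,0,0.53],[-0.6,0,0,0,0.53],[-0.9,0,0,0,0.53],[-1.2,0,0,0,0.53],[-1.5,0,0,0,0.53],[-1.7,0,0,0,0.53],[-1.9,0,0,0,0.53],[-2.1,0,0,0,0.53],[-2.3,0,0,0,0.53],[-2.5,0,0,0,0.53],[-2.7,0,0,0,0.53],[-2.8,0,0,0,0.53]]}}

```text
clock: 5.48
ee_pos: [594.8, 48.0, 64.1]
eef_rot: [2.47, 1.941, -0.0]
wrist_force: [0.6, -0.3, -0.3]
opening: 40.2
finger_force: 0.0
```

```bash
python3 d.py 2
```

```text
t 33.59741811226834 lat -0.2237717398178496 z 64.09769710402051 F [ 0.55914888 -0.28780945 -0.334781  ] 40.17901423817136 5.4833
scene [282.01294498 195.44012945] 309 z66 [591.42744658  15.65209301] z60 [585.48521241  18.93677212] cloudz 70.33497948966476
side [213.75257732 200.59793814] 97 z66 [600.25579031  24.69323622] z60 [601.48057505  20.22824948] cloudz 74.784692419875
```

View pics/d2.png

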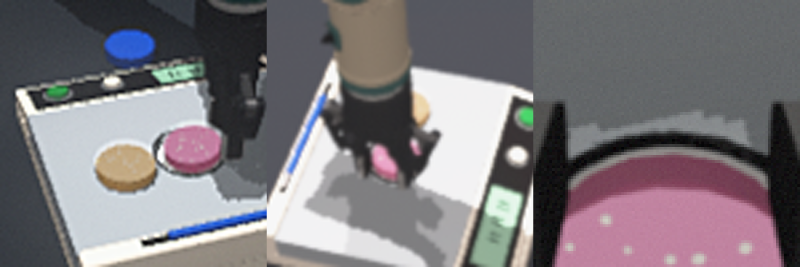

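```bash
cat > e.py <<'E'
from h import *
import sys
for n in sys.argv[1:]:
    z=np.load(n+".npz"); im,d=z["im"],z["d"]; C=cloud("scene",d)
    hsv=cv2.cvtColor(im,cv2.COLOR_RGB2HSV); H,S,V=[hsv[...,i].astype(int) for i in range(3)]
    m=(H>150)&(H<178)&(S>50)&(abs(C[...,0]-600)<60)&(abs(C[...,1]-45)<90)&(C[...,2]>62)
    P=C[cv2.erode(m.astype(np.uint8),np.ones((3,3)))>0]; c=np.linalg.lstsq(np.c_[P[:,:2]-P[:,:2].mean(0),np.ones(len(P))],P[:,2],rcond=None)[0]
    print(n,len(P),P.mean(0).round(1),"slopes",c[:2].round(3),"z",c[2].round(1))
E
python3 e.py scene scene1 scene2
```

```text
scene 170 [613.7  75.4  73.1] slopes [-0.041  0.031] z 73.1
scene1 185 [603.9  40.7  73.2] slopes [-0.049  0.028] z 73.2
scene2 186 [594.3  14.6  70.9] slopes [-0.006  0.112] z 70.9
```

The plate is tilted about 5°: the leading edge is in and the trailing edge is still on the rim. It needs another 2–3 mm of push.

Request:
{"fn": "jog_arm", "kwargs": {"increments": [[-0.1,0,0,0,0.53],[-0.2,0,0,0,0.53],[-0.25,0,0,0,0.53],[-0.25,0,0,0,0.53]]}}

```text
clock: 5.97
ee_pos: [594.3, 45.9, 64.1]
eef_rot: [2.47, 1.941, -0.0]
wrist_force: [0.1, -0.2, 0.1]
opening: 40.0
finger_force: 0.1
```

```bash
python3 d.py 3; python3 e.py scene3
```

```text
t 31.411444105933125 lat -0.19650130994627757 z 64.14091989921211 F [ 0.13967867 -0.2352272   0.14169208] 39.99881232108438 5.9667
scene [280.98310811 196.44594595] 296 z66 [593.8866517   11.45722228] z60 [587.96762513  14.70231426] cloudz 67.38192342846344
side [214.38461538 201.10576923] 104 z66 [597.97788898  26.36868216] z60 [599.18904214  21.91372175] cloudz 69.63394732858774
scene3 140 [591.8  14.7  67.7] slopes [ 0.    -0.003] z 67.7
```

The plate has dropped in: the top is 5.5 mm lower and level. I'll back off, then rise.

Request:
{"fn": "jog_arm", "kwargs": {"increments": [[0.5,0,0,0,0.53],[1.2,0,0,0,0.53],[2,0,0,0,0.53],[2,0,-2,0,0.53],[2,0,-5,0,0.7],[2,0,-8,0,0.9],[2,0,-10,0,1],[2,0,-10,0,1],[2,0,-10,0,1]]}}

```text
clock: 6.87
ee_pos: [599.9, 66.8, 165.3]
eef_rot: [2.468, 1.943, 0.004]
wrist_force: [0.7, 0.0, -1.4]
opening: -0.1
finger_force: 0.0
```

```bash
python3 d.py 4; python3 e.py scene4; python3 -c "
from h import *
to(443,-71,160)"
```

```text
t 53.07522541295829 lat 0.35360956774736607 z 165.2955102651235 F [ 0.71694276  0.03763644 -1.36078212] -0.14442745182400146 6.8667
scene [280.98322148 196.51342282] 298 z66 [594.12145382  11.34120787] z60 [588.20464308  14.58520501] cloudz 67.46961967142977
side [218.93589744 199.65811966] 234 z66 [585.12523397  19.04666349] z60 [586.2594733  14.5478861] cloudz 69.19063662255763
scene4 152 [593.9  12.6  67.8] slopes [0.007 0.007] z 67.8
to [-16.98 -11.85   0.32] turn 0 now [598.1  66.2 162.9] toolx at 76.4 tilt [-0.002  0.    -1.   ]
```

View pics/d4.png

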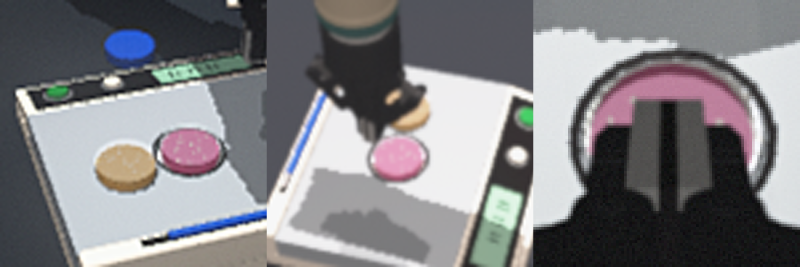

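The plate is seated, with an even rim all round in the side panel at (398,158). Next is the green key at about (445,-71), top at z≈59.

Request:
{"fn": "jog_arm", "kwargs": {"increments": [[-3.5,-2.5,0,0,1],[-7,-5,0,0,1],[-10.5,-7.5,0,0,1],[-14,-10,0,0,1],[-16.5,-11.5,0,0,1],[-17,-11.8,0,0,1],[-17,-11.8,2,0,1],[-17,-11.8,5,0,1],[-17,-11.8,7,0,1],[-17,-11.8,8,0,1],[-17,-11.8,8,0,1],[-17,-11.8,8,0,1]]}}

```text
clock: 8.02
ee_pos: [443.7, -71.7, 83.2]
eef_rot: [-2.469, -1.94, 0.003]
wrist_force: [-0.0, -0.7, -0.1]
opening: 0.1
finger_force: 0.0
```

```bash
python3 -c "
from h import *
to(443,-71,68); p=r.camera_params('scene')
a=[]
for c in ['scene','side']:
    im,d=r.get_image(c); a.append(cv2.resize(im[130:230,180:280] if c=='scene' else im[130:230,210:310],(400,400),interpolation=cv2.INTER_CUBIC))
cv2.imwrite('pics/k.png',cv2.cvtColor(np.hstack(a),cv2.COLOR_RGB2BGR))"
```

```text
to [ 0.05 -0.08  1.52] turn 0 now [443.7 -71.7  83.2] toolx at 76.3 tilt [-0.002  0.    -1.   ]
```

View pics/k.png

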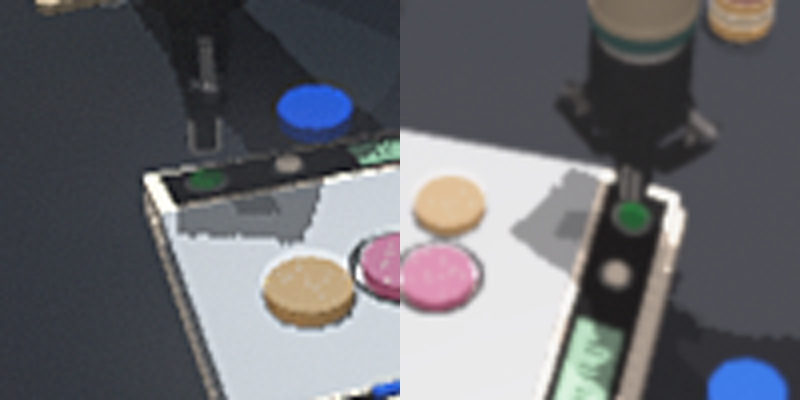

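Both views show the fingertips right above the green key: (205,178) left, (632,215) right. I'll descend and watch the force.

Request:
{"fn": "jog_arm", "kwargs": {"increments": [[0,0,1,0,1],[0,0,1.5,0,1],[0,0,1.8,0,1],[0,0,2.0,0,1],[0,0,2.1,0,1],[0,0,2.2,0,1],[0,0,2.3,0,1],[0,0,2.3,0,1]]}}

```text
clock: 8.78
ee_pos: [444.3, -71.9, 61.2]
eef_rot: [2.47, 1.941, 0.0]
wrist_force: [-0.9, 0.3, 0.1]
opening: -0.2
finger_force: 0.0
```

Request:
{"fn": "jog_arm", "kwargs": {"increments": [[0,0,0.1,0,1],[0,0,0.2,0,1],[0,0,0.3,0,1],[0,0,0.3,0,1]]}}

```text
clock: 9.12
ee_pos: [444.9, -71.9, 58.2]
eef_rot: [2.469, 1.941, 0.001]
wrist_force: [1.2, 0.1, 3.3]
opening: 0.0
finger_force: 1.4
```

Request:
{"fn": "jog_arm", "kwargs": {"increments": [[0,0,0.1,0,1],[0,0,0.2,0,1],[0,0,0.25,0,1],[0,0,0.3,0,1],[0,0,0.3,0,1]]}}

```text
clock: 9.53
ee_pos: [445.0, -72.0, 55.5]
eef_rot: [2.469, 1.941, 0.002]
wrist_force: [1.0, 0.2, 7.5]
opening: -0.2
finger_force: 3.7
```

Request:
{"fn": "jog_arm", "kwargs": {"increments": [[0,0,0.05,0,1],[0,0,0.1,0,1],[0,0,0.1,0,1]]}}

```text
clock: 9.78
ee_pos: [445.1, -72.0, 55.1]
eef_rot: [2.469, 1.94, 0.003]
wrist_force: [0.1, -0.1, 16.2]
opening: 0.2
finger_force: 8.0
```

The force climbed steeply to 16 N, so the key has bottomed out. I'll release it and rise.

Request:
{"fn": "jog_arm", "kwargs": {"increments": [[0,0,-0.5,0,1],[0,0,-1.5,0,1],[0,0,-4,0,1],[0,0,-7,0,1],[0,0,-10,0,1],[0,0,-10,0,1],[0,0,-10,0,1],[0,0,-10,0,1]]}}

```text
clock: 10.45
ee_pos: [443.3, -71.4, 153.6]
eef_rot: [-2.468, -1.941, 0.002]
wrist_force: [-0.1, -0.7, 0.1]
opening: 0.0
finger_force: 0.0
```

```bash
python3 d.py 5; python3 e.py scene5
```

```text
t -118.13449255658675 lat -119.39447208513057 z 153.55071459290698 F [-0.12719801 -0.70792815  0.12597364] 0.003356753742620698 10.45
scene [280.90939597 196.5033557 ] 298 z66 [594.01136087  11.18310681] z60 [588.09351118  14.42561195] cloudz 67.43013434040097
side [218.8893617  199.59148936] 235 z66 [585.31211233  18.81093045] z60 [586.44746999  14.31074237] cloudz 69.30379814352045
scene5 137 [593.5  12.   67.7] slopes [0.012 0.008] z 67.7
```

View pics/d5.png

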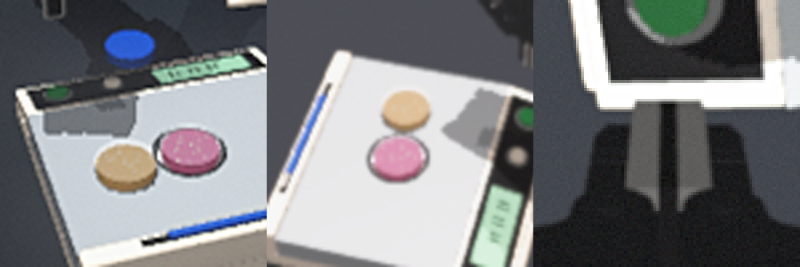

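The plate is still seated at (398,158), amber hasn't moved, the key is up and the tool is clear. Handing in.

```bash
python3 -c "
from rig import r
print(r.close_job())"
```

```text
the job is handed in; nothing more can be done
None
```

I pushed the pink plate into the stage recess, where it lies flat, then pressed the green start key to its stop and let it spring back up; the amber plate and white key were left alone, and the job is handed in, with no verdict returned.

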